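# Square up a frame corner and hold it

## Task

On the small frame jig the pivoting rail leans inward. Pick up the aluminium L-shaped assembly square by its upright fin, lay it flat on the jig's board and press it fully into the corner between the two rails, so that its legs' outer faces both touch the rails and the pivoting rail is pushed out square to the fixed one. Finish while still gripping the square and pressing it into the corner, and leave the phone, screwdriver, magnifier and mug where they are.

Things in the scene. Friction and masses are not known exactly. Their poses are not given: they have to be found in the camera images.
- square: Bare aluminium L flat on the desk, 0.15-0.3 kg: two like legs at right angles, each 95 long, 20 wide, 12 mm thick. Upright grip fin 14 mm thick, 44 long, 60 high (from the underside) along the line halving the L's angle, i.e. along x+y. Origin: underside, below the fin's middle, 38 mm in from both outer faces; x, y along the legs away from the corner, z up.
- square_corner (a point): The square's outer corner, where its two outer faces would meet, at the underside: (-38, -38, 0) mm in square, same axes. The last 6 x 6 mm of metal there is cut away. Its sliding friction on wood is about 0.5 to 0.7 of the load on it, so bearing down makes it drag. Finger ends held 24 to 30 mm above the square's underside clear its legs and the rails.
- jig: Pale plywood board 150 x 150 x 8 mm screwed to the desk, two brown wooden rails forming a corner that opens roughly to the robot. Origin: board's underside, centre. x along the fixed rail, y along the pivoting rail when square, both away from the corner; z up. The square when home has x, y parallel to these and its origin at (-12, -12, 8) mm here.
- jig_corner (a point): Inner corner of the jig, where the two rails' inner faces meet, at the board's top; at (-50, -50, 8) mm in jig. Axes as jig. The pivoting rail turns about the vertical line through this point.
- rail_end (a point): Far end of the pivoting rail, at the top edge of its inner face, 110 mm from jig_corner. Both rails (fixed: jig_c1, pivoting: rail_hinge_c0) are brown wooden bars 18 mm wide and 20 mm high above the board, their inner faces reaching 110 mm from the corner: the fixed one along the jig's x , the pivoting one (brass strap) along y when square. y: along the rail, away from the pivot.
- rail_hinge (a joint): Lean of the pivoting rail, rad: 0 = square to the fixed rail, positive = leaning in towards it (starts 0.22 to 0.32; range -0.12 to 0.34). A light spring leans it in (0.26 N m when square, friction 0.1 N m: 1 to 4 N at its end), so the square must hold it out. At 0.34 its end stands 37 mm in from the square line.
- phone: Silver phone, 150 x 72 x 8 mm, flat on the desk between jig and square; leave alone. Origin: centre of underside, x along its length.
- screwdriver: Steel screwdriver with yellow handle lying on the desk on the robot's side; leave alone. x points to the tip.
- magnifier: Clear acrylic magnifier, lens 94 mm across, 12 mm thick, handle 100 mm along its -x, on the far part of the desk; leave alone. Origin under the lens centre.
- mug: White mug, 80 mm across, 90 mm high, to the right; leave alone. Origin: centre of underside.
There are look-alikes about, which are no part of the job. What is shaped like the square but pink or turquoise is not meant.

How it is judged:
By the outcome, as a careful person would: the job done as asked, in the order asked, and still so for the second after the job is handed in, while the arm keeps its last pose, push and grip.
It also fails if it takes over 58 s, if anything falls off the work surface, if the arm or the gripper's body presses on something with over 40 N, if the wrist force passes 120 N, or if a joint passes its speed limit or range.

## Robot

A 6-joint arm with a two-finger parallel gripper is mounted at the origin on the work surface. World frame = base frame: x ahead of the robot, y to its left, z up, the work surface at z = 0. Lengths are in mm, angles in degrees, forces in N, time in s.
With the tool pointing down it reaches from about 350 to 975 mm from the base axis. Payload 17.4 kg.
Tool frame: the origin (TCP) lies between the finger pads; the fingertips stand 14 mm ahead of it and the grasp point (between the pads) lies 5 mm behind it; z points along the fingers, y is the direction in which the jaws open and shut (so a half turn about z gives the same grasp; the last joint's range is limited). The gripper opens to 85 mm and grips with 20 to 120 N. Pads are 22 mm wide; open, the fingers measure 114 mm over their backs; the gripper's body (76 mm by 85 mm) begins 54 mm behind the grasp point. The pads swing forward as they close: fully open they stand 13 mm farther back than shut.
Start: joints at [-74.874, 6.646, 82.598, -0, 90.757, -2.166], TCP at [200.627, -644.501, 245.303] pointing down, gripper open.
Joint ranges: [-162.19, 162.19], [-47.58, 125.68], [4.15, 143.07], [-65.23, 245.23], [0.69, 171.88], [-170.13, 170.13]. Speed limits (degrees/s): [108.29, 108.29, 127.2, 180, 180, 180].

## Interface

Orientations are given as [roll, pitch, yaw] about the fixed x, y, z axes, in that order (R = Rz(yaw) Ry(pitch) Rx(roll)).
In Python, from station import manip, get_image, calibration gives the robot as it stands.
- The arm moves only by the tool drive_tool, never from a script. Its argument "motion" is a list of rows, each a list of 4 numbers: the shift along the tool's x, y, z in cm, then the turn about the tool's z in rad. A call has 1 to 12 rows; each row shifts and turns the commanded pose from where the row before left it, along the tool's axes as they then stand; what a row does not reach is not made up. A row lasts 1/8 s, in which the tool goes at most 62.5 mm and 10.7 degrees, less where a joint would pass 70% of its speed; a pose out of reach is approached as far as the arm can. A call is refused whole if a number of a shift passes 6.25 or a number of a turn 0.188, either way. A call with a gripper value outside its range is refused whole. "grip" is the finger opening in cm, from 0 to 8.54, set as the call begins (left out, the last holds). The fingers move at their own pace and stop on an object; "grip_force" is the grip in N (left out, the last holds). Time passes only in rows, so rows that do not move let the fingers close. It gives the time, the measured TCP pose, the force and the opening at its end, in the units of the state.
- manip.observe(): the state, without advancing time (a new reading comes with each control period).
- get_image(name): name is "side" or "top" or "wrist"; returns the picture (420x560x3 uint8, red, green, blue); there is no depth.
- calibration(name): a dict with "mtx" (3x3 intrinsics, pixels), "R" (3x3) and "t" (3): a world point X has camera coordinates R X + t. Camera axes: x right, y down, z forward; pixel columns grow to the right and rows downward; lengths in mm; the calibration is good to about 2 mm. A picture is of the moment at which its call begins: read the wrist's pose just before it. calibration takes no time and is no camera call; for the wrist camera it gives the pose at the moment of the call.
- manip.hand_in(): hands the job in, once; it reports no verdict.
The state is a dict: "time": time; "joints": joint angles; "joint_velocities": joint speeds; "joint_efforts": joint torques, N m; "position": TCP position; "tcp_rot": TCP orientation; "force": force on the tool from outside, world axes, zero at the start; "moment": the same for the moment, N m; "width": finger opening in mm.
Only numpy, scipy, OpenCV 4.12 (cv2) and the standard library are available. Lean on these libraries where they do the work, as an engineer would, in place of code of your own. Each camera call takes 0.05 s, during which the arm holds its last target.

## Working session

There is one attempt and no reset: what is moved stays moved. The work goes in short steps, Python scripts to look and compute and a tool call to move; the robot and the scene stay as the last step left them, time stands still between calls to the robot, and variables do not carry over. Pictures are saved under pics/ and viewed, and the job is handed in when it is done.

Besides the shell and the picture viewer there is one more tool, called after "Emit:" as name(argument=value, ...) on one line, values as JSON. drive_tool: Moves the arm, as the interface text tells. Its arguments: {"type":"object","properties":{"motion":{"type":"array"},"grip":{"type":"number"},"grip_force":{"type":"number"}},"required":["motion"]}

```bash
mkdir -p pics; ls; python3 - <<'E'
from station import manip,get_image,calibration
import cv2,numpy as np
for n in ("side","top","wrist"):
    c=calibration(n); im=get_image(n); cv2.imwrite(f"pics/{n}0.png",im[:,:,::-1]); np.savez(f"{n}0.npz",im=im,**{k:np.array(v) for k,v in c.items()})
    print(n,np.round(c["mtx"],1).tolist(),np.round(c["R"],3).tolist(),np.round(c["t"],1).tolist())
print(manip.observe())
E
```

```text
pics
side [[506.7, 0.0, 278.0], [0.0, 506.7, 207.8], [0.0, 0.0, 1.0]] [[-0.887, -0.461, -0.011], [-0.292, 0.581, -0.76], [0.357, -0.671, -0.65]] [478.2, 245.5, 1144.3]
top [[484.0, 0.0, 275.3], [0.0, 484.0, 202.3], [0.0, 0.0, 1.0]] [[-0.063, -0.998, 0.005], [-0.973, 0.06, -0.223], [0.223, -0.019, -0.975]] [-72.5, 578.8, 1126.4]
wrist [[307.0, 0.0, 275.0], [0.0, 307.0, 213.1], [0.0, 0.0, 1.0]] [[0.298, -0.955, -0.001], [-0.91, -0.284, 0.302], [-0.288, -0.089, -0.953]] [-674.5, -40.2, 381.3]
{'time': 0.15, 'joints': array([-7.48744561e+01,  6.66780947e+00,  8.26279742e+01, -9.47923802e-04,
        9.07561731e+01, -2.16604682e+00]), 'joint_velocities': array([ 0.00264903, -0.13238117, -0.06941739, -0.07319759,  0.06137601,
       -0.01238209]), 'joint_efforts': array([ 1.16134739e-03, -7.32509351e+01, -6.32849836e+01, -4.38340351e-05,
        5.00501817e-03, -4.34126207e-05]), 'position': array([ 200.58163259, -644.36498626,  244.72072003]), 'tcp_rot': array([-1.79948045e+02, -1.01656206e-03,  1.72915782e+01]), 'force': array([-0.49840209,  0.19510133,  0.07844487]), 'moment': array([-0.00571385, -0.02246164,  0.03745147]), 'width': 85.05490172418155}
```

View pics/top0.png

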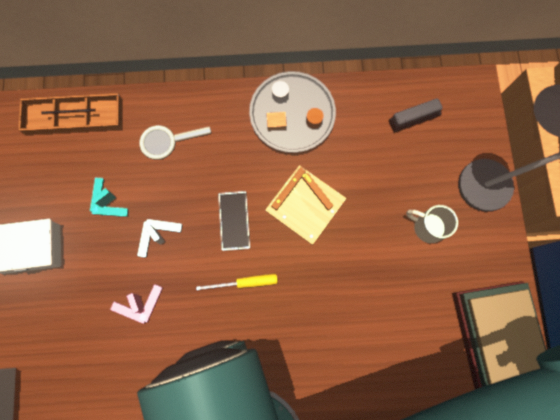

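View pics/side0.png

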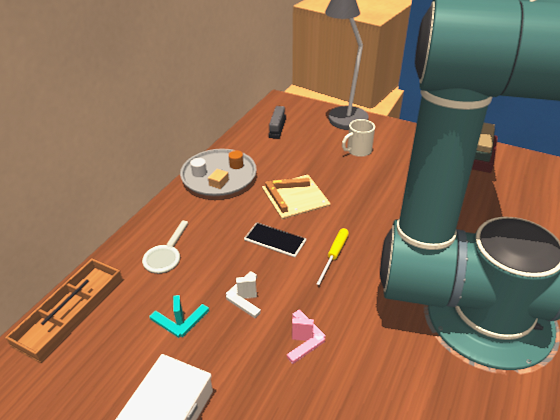

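View pics/wrist0.png

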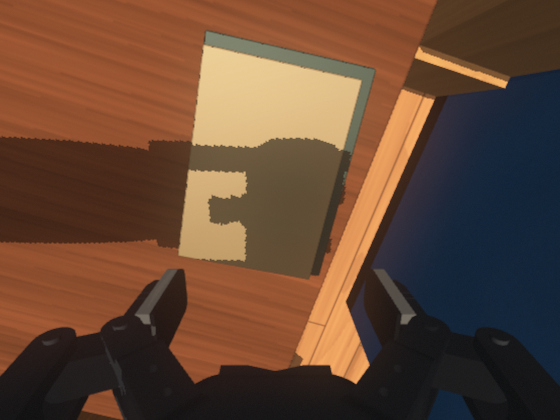

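```bash
cat > h.py <<'E'
import numpy as np
def ray(c,u,v,z):
    K,R,t=np.array(c["mtx"]),np.array(c["R"]),np.array(c["t"])
    d=R.T@np.linalg.solve(K,[u,v,1.]); o=-R.T@t
    return o+d*(z-o[2])/d[2]
def proj(c,X):
    p=np.array(c["mtx"])@(np.array(c["R"])@np.asarray(X,float)+np.array(c["t"])); return p[:2]/p[2]
E
python3 - <<'E'
import cv2
im=cv2.imread("pics/top0.png")
a=cv2.resize(im[205:275,125:195],None,fx=8,fy=8,interpolation=cv2.INTER_CUBIC)[:560,:400+160]
b=cv2.resize(im[155:255,255:355],None,fx=6,fy=6,interpolation=cv2.INTER_CUBIC)
cv2.imwrite("pics/t_sq.png",a);cv2.imwrite("pics/t_jig.png",b)
im=cv2.imread("pics/side0.png")
a=cv2.resize(im[260:330,215:275],None,fx=8,fy=8,interpolation=cv2.INTER_CUBIC)
cv2.imwrite("pics/s_sq.png",a)
b=cv2.resize(im[165:225,250:340],None,fx=8,fy=8,interpolation=cv2.INTER_CUBIC)
cv2.imwrite("pics/s_jig.png",b)
E
```

```text
(no output)
```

View pics/t_sq.png

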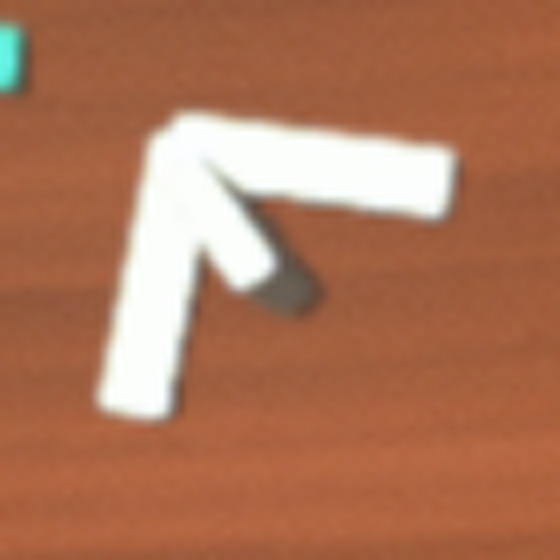

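View pics/t_jig.png

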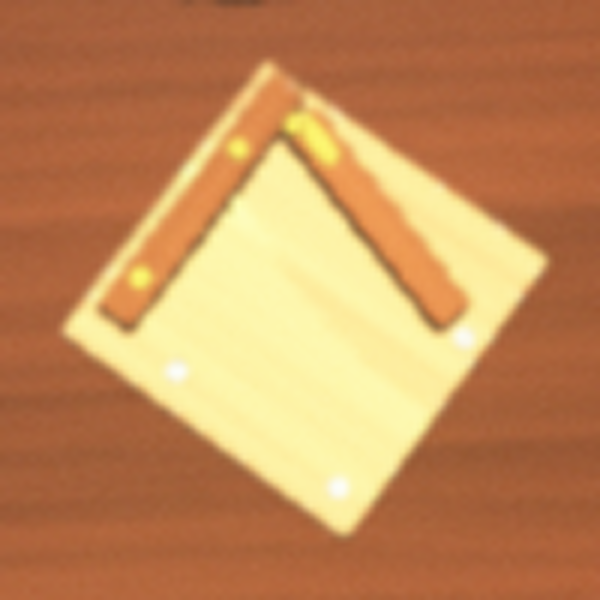

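View pics/s_jig.png

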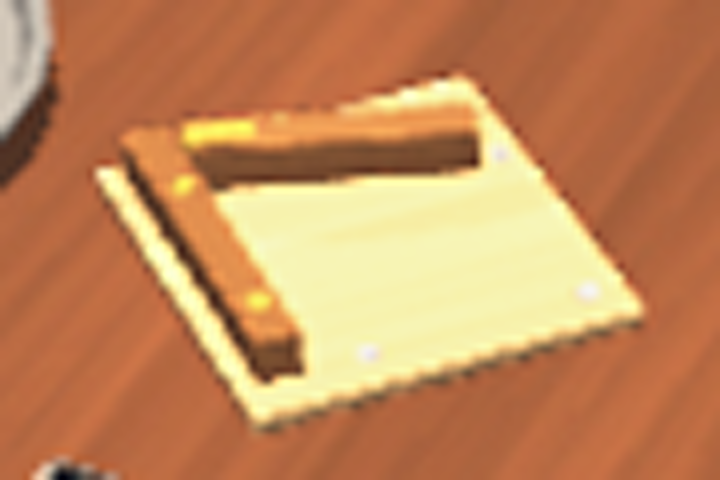

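```bash
python3 - <<'E'
import numpy as np,cv2
from h import *
c=np.load("top0.npz"); im=c["im"].astype(int)
c={k:c[k] for k in("mtx","R","t")}
# board corners (crop px /6 + offset)
B=[((x+.5)/6-.5+255,(y+.5)/6-.5+155) for x,y in[(268,62),(548,262),(347,537),(63,328)]]
P=np.array([ray(c,*p,8) for p in B]);print(P.round(1)); print("sides",[np.linalg.norm(P[i]-P[i-1]).round(1) for i in range(4)],"centre",P.mean(0).round(1))
a=P[3]-P[0]+P[2]-P[1]; b=P[1]-P[0]+P[2]-P[3]
print("jig yaw x",np.degrees(np.arctan2(a[1],a[0])),"y-90",np.degrees(np.arctan2(b[1],b[0]))-90)
# rails inner top edge
for n,q in dict(fix=[(281,140),(130,332)],piv=[(281,135),(441,333)]).items():
    # bottom edge at board level z=8..
    W=[ray(c,(x+.5)/6-.5+255,(y+.5)/6-.5+155,28) for x,y in q]; d=W[1]-W[0]; print(n,np.round(W,1).tolist(),np.degrees(np.arctan2(d[1],d[0])))
# square outline
m=((im.min(2)>150)).astype(np.uint8); m[:, :130]=0; m[:,190:]=0; m[:210]=0;m[265:]=0
cn=max(cv2.findContours(m,0,cv2.CHAIN_APPROX_NONE)[0],key=cv2.contourArea)
print(cv2.contourArea(cn)); print(cv2.convexHull(cn)[:,0].tolist())
S=dict(c=(152,113),yend=(457,148),yin=(443,217),xend=(97,405),xin=(172,417))
for k,(x,y) in S.items(): print(k,ray(c,(x+.5)/8-.5+125,(y+.5)/8-.5+205,12).round(1))
E
```

```text
[[ 683.3 -178.6    8. ]
 [ 585.9 -292.7    8. ]
 [ 472.1 -196.5    8. ]
 [ 569.6  -81.9    8. ]]
sides [np.float64(149.2), np.float64(150.0), np.float64(149.0), np.float64(150.5)] centre [ 577.7 -187.4    8. ]
jig yaw x 139.69659247646314 y-90 -220.43650863687688
fix [[641.9, -180.0, 28.0], [561.9, -110.1, 28.0]] 138.85090055862165
piv [[644.1, -180.2, 28.0], [553.4, -241.2, 28.0]] -146.08243305294053
605.0
[[151, 219], [166, 221], [180, 223], [181, 224], [181, 227], [180, 231], [145, 256], [139, 256], [137, 255], [137, 253], [143, 223], [147, 219]]
c [563.2 229.2  12. ]
yend [545.9 132.4  12. ]
yin [523.9 137.2  12. ]
xend [470.8 246.6  12. ]
xin [465.6 223.1  12. ]
```

Emit:
drive_tool(motion=[[3,-3.9,0,0],[3.1,-3.95,0,0],[3.1,-3.95,0,0],[3.1,-3.95,0,0],[3.1,-3.95,0,0],[3.1,-3.95,0,0],[3.1,-3.95,0,0],[3.1,-3.95,0,0],[3.1,-3.95,0,0],[3.1,-3.95,0,0],[3.1,-3.95,0,0],[3.1,-3.95,0,0]], grip=8.5)

```text
time: 1.65
position: [414.3, -80.5, 245.3]
tcp_rot: [180.0, -0.0, 17.3]
force: [-0.2, -1.1, 0.0]
width: 84.7
```

Emit:
drive_tool(motion=[[3.05,-3.92,0,0],[3.05,-3.92,0,0],[3.05,-3.92,0,0],[3.05,-3.92,0,0],[3.05,-3.92,0,0],[3.05,-3.92,0,0],[0,0,2,-0.15],[0,0,2,-0.15],[0,0,0,0],[0,0,0,0]])

```text
time: 2.9
position: [519.1, 196.8, 206.2]
tcp_rot: [180.0, -0.0, 34.3]
force: [-0.5, -0.3, 0.4]
width: 84.8
```

```bash
cat > snap.py <<'E'
import sys,cv2,numpy as np
from station import manip,get_image,calibration
tag=sys.argv[1]
for n in sys.argv[2:]:
    c=calibration(n); im=get_image(n); cv2.imwrite(f"pics/{n}{tag}.png",im[:,:,::-1]); np.savez(f"{n}{tag}.npz",im=im,**{k:np.array(v) for k,v in c.items()})
s=manip.observe(); print({k:np.round(s[k],1) for k in("time","position","tcp_rot","force","width")})
E
python3 snap.py 1 wrist
```

```text
{'time': np.float64(3.0), 'position': array([519.2, 196.8, 206.4]), 'tcp_rot': array([ 1.80e+02, -1.00e-01,  3.43e+01]), 'force': array([-0.4,  0.5, -0.2]), 'width': np.float64(85.3)}
```

View pics/wrist1.png

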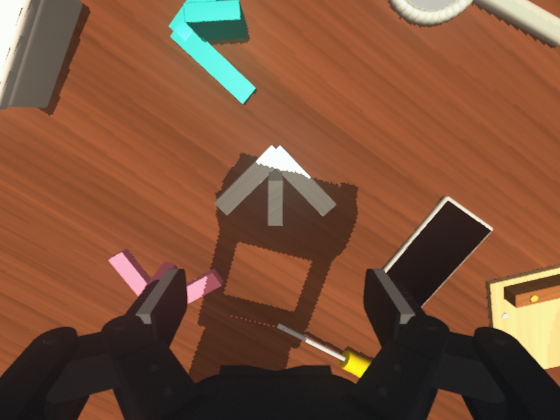

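```bash
python3 - <<'E'
import cv2
im=cv2.imread("pics/wrist1.png")
cv2.imwrite("pics/w1z.png",cv2.resize(im[135:235,205:345],None,fx=5,fy=5,interpolation=cv2.INTER_CUBIC))
E
```

```text
(no output)
```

View pics/w1z.png

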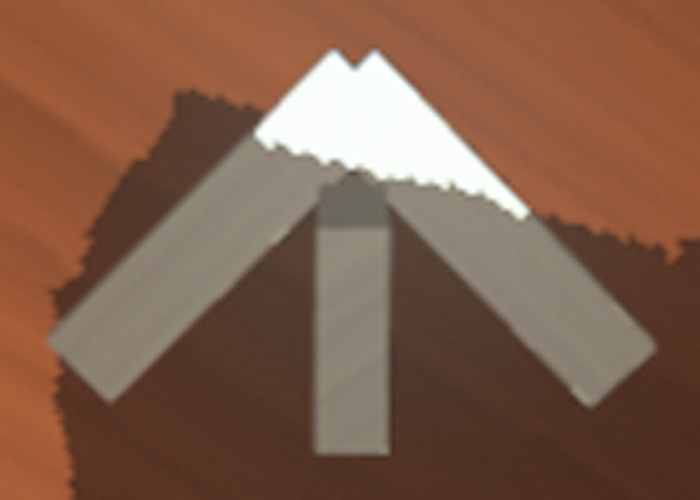

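```bash
python3 - <<'E'
import numpy as np
from h import *
c=np.load("wrist1.npz")
f=lambda x,y,z: ray(c,(x+.5)/5-.5+205,(y+.5)/5-.5+135,z)
F=np.array([f(316,227,60),f(390,227,60),f(390,454,60),f(313,454,60)])
print(F.round(1),F.mean(0).round(1),"len",np.linalg.norm(F[0]-F[3]),"w",np.linalg.norm(F[0]-F[1]))
d=F[0]+F[1]-F[2]-F[3];print("fin yaw",np.degrees(np.arctan2(d[1],d[0])))
for n,p in dict(xend=(50,342),xin=(111,403),yend=(656,348),yin=(590,408),c1=(333,50),c2=(375,50)).items(): print(n,f(*p,12).round(1))
A=[f(*p,12) for p in[(333,50),(50,342),(375,50),(656,348)]]
for a,b in((A[0],A[1]),(A[2],A[3])):
    e=b-a;print(np.linalg.norm(e),np.degrees(np.arctan2(e[1],e[0])))
E
```

```text
[[533.1 214.4  60. ]
 [540.7 203.2  60. ]
 [504.6 178.1  60. ]
 [496.3 190.3  60. ]] [518.7 196.5  60. ] len 44.01826065959318 w 13.509120321777694
fin yaw 33.939905149394015
xend [470.4 243.8  12. ]
xin [466.  225.4  12. ]
yend [544.2 133.2  12. ]
yin [525.  136.8  12. ]
c1 [557.3 227.7  12. ]
c2 [562.2 220.5  12. ]
88.40275631711904 169.5017927417455
89.15605443632069 -101.65504990591515
```

Emit:
drive_tool(motion=[[0,0,3,0],[0,0,4,0],[0,0,4,0],[0,0,3.5,0],[0,0,2,0],[0,0,0,0],[0,0,0,0]], grip=5)

```text
time: 3.82
position: [519.8, 197.1, 42.0]
tcp_rot: [180.0, -0.1, 34.5]
force: [0.7, 0.5, 0.1]
width: 49.8
```

Emit:
drive_tool(motion=[[0,0,0,0],[0,0,0,0],[0,0,0,0],[0,0,0,0],[0,0,0,0],[0,0,0,0],[0,0,0,0],[0,0,0,0]], grip=0.5, grip_force=80)

```text
time: 4.82
position: [519.4, 197.0, 41.4]
tcp_rot: [180.0, -0.1, 34.5]
force: [-1.8, -0.5, 7.0]
width: 12.9
```

Emit:
drive_tool(motion=[[0,0,-2,0],[0,0,-4,0],[0,0,-4,0],[0,0,0,0],[0,0,0,0]])

```text
time: 5.45
position: [518.6, 196.7, 140.2]
tcp_rot: [-180.0, 0.0, 34.5]
force: [-0.0, -0.1, -2.8]
width: 13.0
```

```bash
python3 snap.py 2 wrist side
```

```text
{'time': np.float64(5.6), 'position': array([518.4, 196.7, 139.2]), 'tcp_rot': array([-1.80e+02,  1.00e-01,  3.45e+01]), 'force': array([-0. , -0.2, -2.8]), 'width': np.float64(12.7)}
```

View pics/wrist2.png

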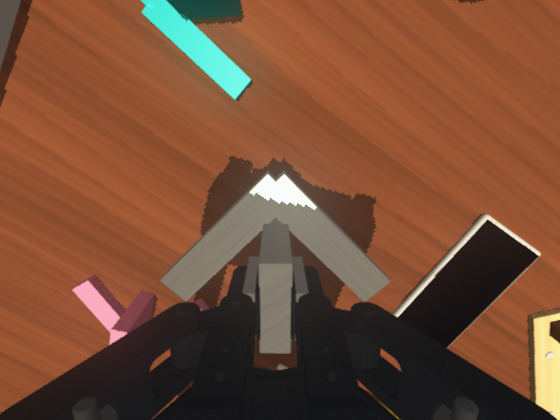

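View pics/side2.png

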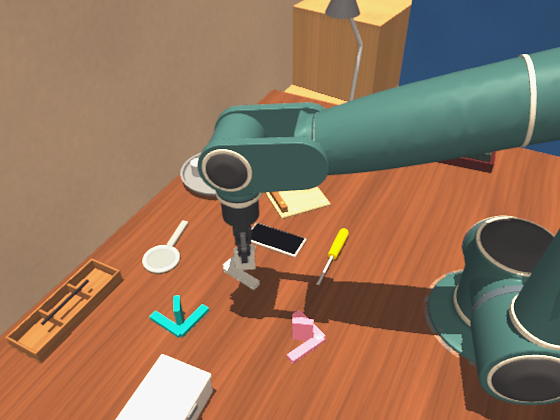

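Emit:
drive_tool(motion=[[-2.9,3.82,-1.2,0],[-2.9,3.82,-1.2,0],[-2.9,3.82,-1.2,0],[-2.9,3.82,-1.2,0],[-2.9,3.82,-1.2,0],[-2.9,3.82,-1.2,0],[-2.9,3.82,-1.2,0],[-2.9,3.82,-0.8,0],[0,0,0,0.174],[0,0,0,0.174],[0,0,0,0.174],[0,0,0,0]])

```text
time: 7.05
position: [500.5, -186.4, 231.3]
tcp_rot: [-180.0, 0.1, 4.6]
force: [1.2, -0.7, -3.0]
width: 12.3
```

Emit:
drive_tool(motion=[[0,0,0,0]])

```text
time: 7.18
position: [500.6, -186.3, 231.7]
tcp_rot: [-180.0, 0.0, 4.8]
force: [0.3, -0.0, -2.7]
width: 13.0
```

```bash
python3 snap.py 3 wrist
```

```text
{'time': np.float64(7.2), 'position': array([ 500.6, -186.3,  231.9]), 'tcp_rot': array([-180. ,    0. ,    4.8]), 'force': array([ 0.3, -0.7, -2.1]), 'width': np.float64(12.7)}
```

View pics/wrist3.png

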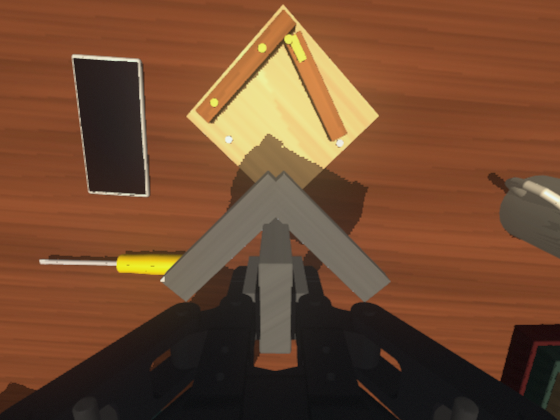

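```bash
python3 - <<'E'
import cv2
im=cv2.imread("pics/wrist3.png")
cv2.imwrite("pics/w3z.png",cv2.resize(im[0:145,182:382],None,fx=4,fy=4,interpolation=cv2.INTER_CUBIC))
cv2.imwrite("pics/w3s.png",cv2.resize(im[165:305,155:395],None,fx=3,fy=3,interpolation=cv2.INTER_CUBIC))
E
```

```text
(no output)
```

View pics/w3z.png

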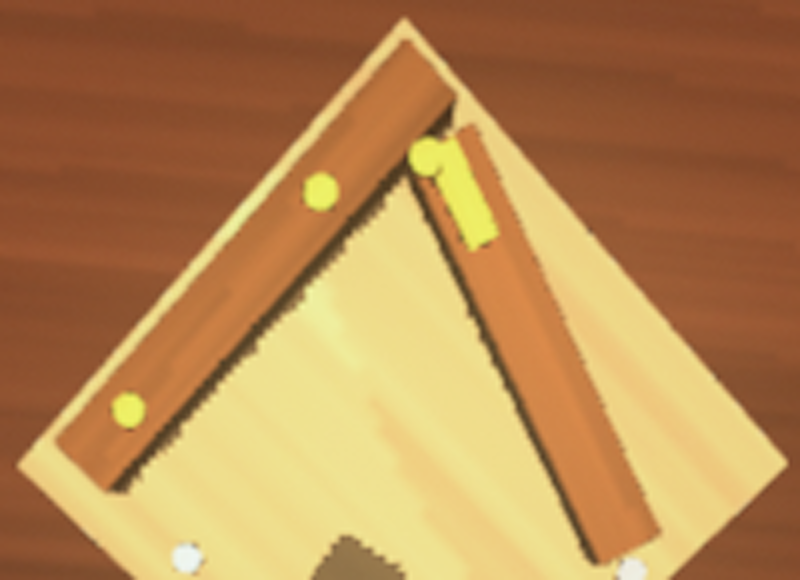

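View pics/w3s.png

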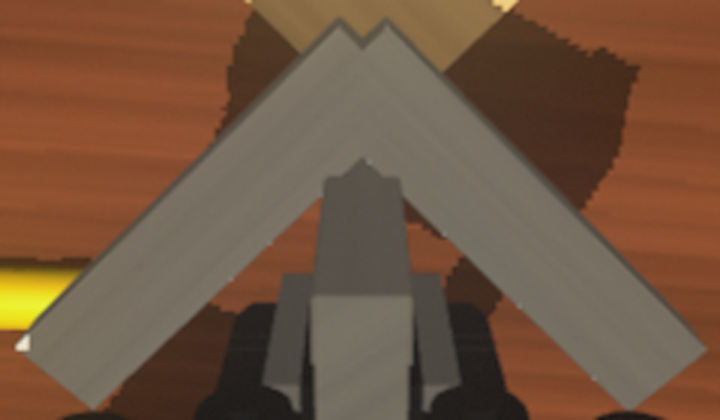

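```bash
python3 - <<'E'
import numpy as np
from h import *
c=np.load("wrist3.npz")
f=lambda x,y,z: ray(c,(x+.5)/4-.5+182,(y+.5)/4-.5,z)
ang=lambda a,b:np.degrees(np.arctan2(*(b-a)[[1,0]]))
T,L,Rr=f(404,18,8),f(18,465,8),f(787,462,8)
print("board",T.round(1),L.round(1),Rr.round(1),np.linalg.norm(T-L),np.linalg.norm(T-Rr),"c",((L+Rr)/2).round(1),"yaw",ang(T,L),ang(T,Rr)+270)
a,b=f(456,97,28),f(108,491,28);print("fix",a.round(1),b.round(1),ang(a,b),np.linalg.norm(a-b))
p,q=f(410,165,28),f(597,565,28);print("piv",p.round(1),q.round(1),ang(p,q),np.linalg.norm(p-q))
g=lambda x,y,z: ray(c,(x+.5)/3-.5+155,(y+.5)/3-.5+165,z)
for z in(202,):
  c1,c2,xe,ye=g(341,18,z),g(388,18,z),g(18,346,z),g(707,349,z)
  print(c1.round(1),c2.round(1),xe.round(1),ye.round(1),ang(c1,xe),ang(c2,ye)+270,np.linalg.norm(c1-xe),np.linalg.norm(c2-ye))
  y=np.radians((ang(c1,xe)+ang(c2,ye)+270)/2)
  M=np.array([[np.cos(y),-np.sin(y)],[np.sin(y),np.cos(y)]])
  for P,l in((c1,(-32,-38)),(c2,(-38,-32)),(xe,(57,-38)),(ye,(-38,57))): print((P[:2]-M@np.array(l)).round(1))
E
```

```text
board [ 683.5 -178.3    8. ] [569.1 -82.4   8. ] [ 587.6 -292.7    8. ] 149.30978635545324 149.20479753831304 c [ 578.4 -187.5    8. ] yaw 140.02047361738272 140.04097705593426
fix [ 662.3 -192.3   28. ] [ 565.  -111.3   28. ] 140.2292203244886 126.60322198661025
piv [ 647.  -182.7   28. ] [ 557.1 -240.9   28. ] -147.06600843796446 107.146311174178
[ 549.9 -178.7  202. ] [ 550.6 -186.8  202. ] [ 480.3 -120.7  202. ] [ 491.  -255.1  202. ] 140.23248763425744 138.90195237718237 90.57031960420875 90.58284680436964
[ 500.9 -186.8]
[ 500.9 -186.6]
[ 499.  -186.6]
[ 499.1 -187.1]
```

Emit:
drive_tool(motion=[[2.9,-0.9,0,0],[2.9,-0.9,0,0],[0,0,4,0],[0,0,5,0],[0,0,4.7,0],[0,0,2,0],[0,0,1.5,0],[0,0,0,0],[0,0,0,0],[0,0,0,0]])

```text
time: 8.48
position: [557.6, -164.0, 61.6]
tcp_rot: [180.0, -0.1, 4.6]
force: [-0.6, 0.2, -3.0]
width: 13.3
```

```bash
python3 snap.py 4 wrist top
```

```text
{'time': np.float64(8.6), 'position': array([ 557.4, -164. ,   61.1]), 'tcp_rot': array([ 1.8e+02, -1.0e-01,  4.6e+00]), 'force': array([-1.1, -0.1, -2.5]), 'width': np.float64(12.7)}
```

View pics/wrist4.png

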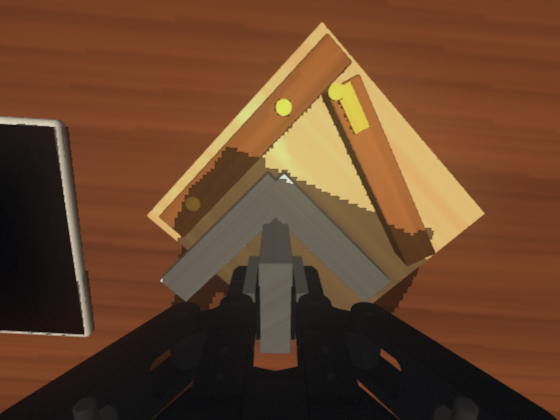

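Emit:
drive_tool(motion=[[0,0,0.6,0],[0,0,0.4,0],[0,0,0,0],[0,0,0,0]])

```text
time: 9.07
position: [557.1, -163.8, 50.2]
tcp_rot: [-180.0, 0.0, 4.6]
force: [-0.2, 0.2, -2.3]
width: 13.1
```

Emit:
drive_tool(motion=[[0,0,0.1,0],[0,0,0,0],[0,0,0,0]])

```text
time: 9.45
position: [557.1, -163.9, 49.4]
tcp_rot: [180.0, -0.0, 4.6]
force: [-1.0, -0.1, -2.7]
width: 12.7
```

Emit:
drive_tool(motion=[[0,0,0.05,0],[0,0,0,0],[0,0,0,0]])

```text
time: 9.82
position: [557.1, -163.9, 49.4]
tcp_rot: [180.0, -0.0, 4.6]
force: [-3.9, 1.0, 4.8]
width: 13.0
```

Emit:
drive_tool(motion=[[0,0,0.05,0],[0,0,0,0],[0,0,0,0]])

```text
time: 10.2
position: [557.1, -163.9, 49.3]
tcp_rot: [180.0, -0.0, 4.6]
force: [-7.3, 2.1, 10.1]
width: 13.1
```

Emit:
drive_tool(motion=[[0.1,0.1,-0.06,0],[0.35,0.35,0,0],[0.35,0.35,0,0],[0.35,0.35,0,0],[0.35,0.35,0,0],[0.35,0.35,0,0],[0,0,0,0]])

```text
time: 11.08
position: [577.5, -181.0, 49.4]
tcp_rot: [-180.0, -0.0, 4.6]
force: [-2.8, 1.3, 5.5]
width: 12.8
```

```bash
python3 snap.py 5 wrist
```

```text
{'time': np.float64(11.1), 'position': array([ 577.5, -181. ,   49.4]), 'tcp_rot': array([180. ,  -0. ,   4.6]), 'force': array([-1.7,  1.9,  6.2]), 'width': np.float64(12.9)}
```

View pics/wrist5.png

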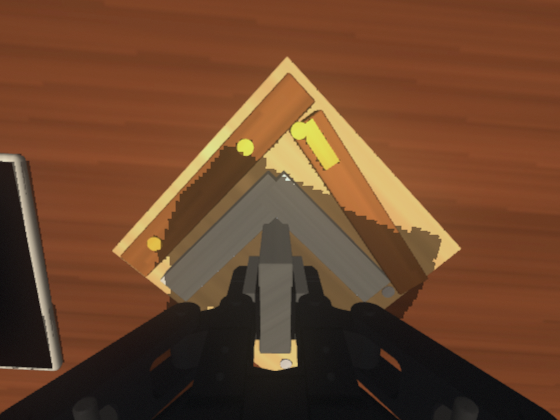

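Emit:
drive_tool(motion=[[0.245,0.105,-0.02,0],[0.245,0.105,0,0],[0.245,0.105,0,0],[0.245,0.105,0,0],[0.245,0.105,0,0],[0.245,0.105,0,0],[0,0,0,0]])

```text
time: 12.0
position: [592.1, -186.0, 49.4]
tcp_rot: [-180.0, 0.0, 4.6]
force: [-7.4, 2.7, 7.9]
width: 12.9
```

Emit:
drive_tool(motion=[[0.1,0,-0.02,0],[0.1,0,0,0],[0,0,0,0],[0,0,0,0]])

```text
time: 12.5
position: [593.8, -186.0, 49.4]
tcp_rot: [-180.0, 0.1, 4.6]
force: [-9.4, 1.1, 6.9]
width: 12.5
```

Emit:
drive_tool(motion=[[0.1,0,0,0],[0,0,0,0],[0,0,0,0]])

```text
time: 12.88
position: [594.7, -186.0, 49.4]
tcp_rot: [-180.0, 0.1, 4.6]
force: [-10.8, 0.7, 8.3]
width: 13.1
```

Emit:
drive_tool(motion=[[0.1,0,0,0],[0,0,0,0],[0,0,0,0]])

```text
time: 13.25
position: [595.3, -186.1, 49.5]
tcp_rot: [180.0, 0.2, 4.6]
force: [-15.3, 0.1, 10.6]
width: 12.7
```

Emit:
drive_tool(motion=[[0.1,0,-0.03,0],[0,0,0,0],[0,0,0,0]])

```text
time: 13.62
position: [595.6, -186.1, 49.6]
tcp_rot: [180.0, 0.2, 4.6]
force: [-20.6, -2.0, 13.7]
width: 12.8
```

```bash
python3 snap.py 6 wrist top; python3 - <<'E'
import cv2
im=cv2.imread("pics/wrist6.png")
cv2.imwrite("pics/w6z.png",cv2.resize(im[60:320,110:460],None,fx=2.2,fy=2.2,interpolation=cv2.INTER_CUBIC))
im=cv2.imread("pics/top6.png")
cv2.imwrite("pics/t6z.png",cv2.resize(im[155:255,255:355],None,fx=6,fy=6,interpolation=cv2.INTER_CUBIC))
E
```

```text
{'time': np.float64(13.7), 'position': array([ 595.6, -186.1,   49.6]), 'tcp_rot': array([-180. ,    0.2,    4.6]), 'force': array([-20.5,  -1.2,  13.4]), 'width': np.float64(13.0)}
```

View pics/w6z.png

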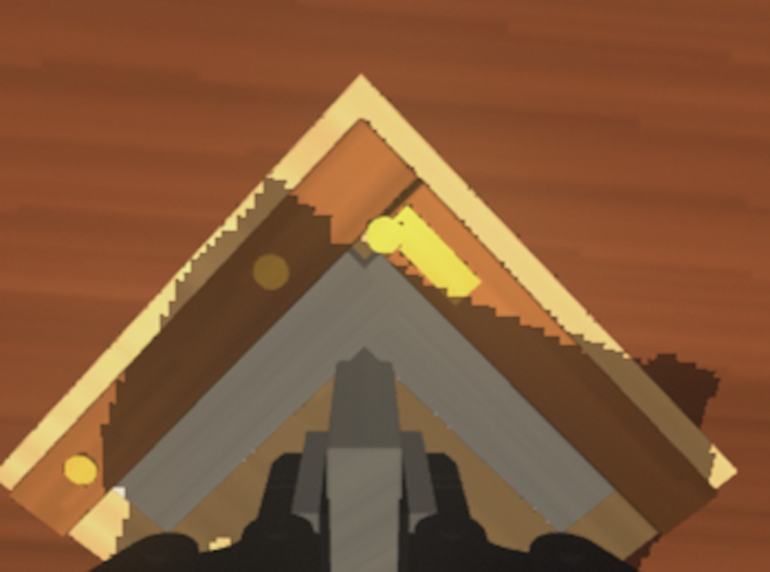

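View pics/t6z.png

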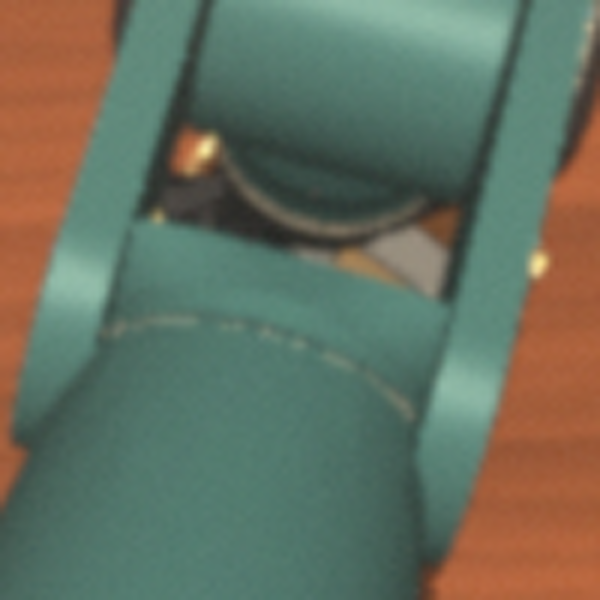

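Emit:
drive_tool(motion=[[0.07,0.07,-0.05,0],[0,0,0,0],[0,0,0,0]])

```text
time: 14.1
position: [595.8, -186.3, 49.8]
tcp_rot: [-179.9, 0.3, 4.6]
force: [-24.3, 2.3, 13.9]
width: 12.5
```

Emit:
drive_tool(motion=[[0.07,-0.07,0,0],[0,0,0,0],[0,0,0,0]])

```text
time: 14.48
position: [596.0, -186.1, 49.8]
tcp_rot: [-180.0, 0.4, 4.6]
force: [-29.4, -2.2, 15.2]
width: 13.2
```

```bash
python3 snap.py 7 wrist side; python3 - <<'E'
import cv2
im=cv2.imread("pics/wrist7.png")
cv2.imwrite("pics/w7a.png",cv2.resize(im[150:310,255:425],None,fx=3.7,fy=3.7,interpolation=cv2.INTER_CUBIC))
cv2.imwrite("pics/w7b.png",cv2.resize(im[150:310,125:295],None,fx=3.7,fy=3.7,interpolation=cv2.INTER_CUBIC))
im=cv2.imread("pics/side7.png")
cv2.imwrite("pics/s7z.png",cv2.resize(im[140:240,230:350],None,fx=6,fy=6,interpolation=cv2.INTER_CUBIC))
E
```

```text
{'time': np.float64(14.6), 'position': array([ 596. , -186.1,   49.8]), 'tcp_rot': array([-180. ,    0.4,    4.6]), 'force': array([-29. ,  -2.4,  15.1]), 'width': np.float64(12.6)}
```

View pics/w7a.png

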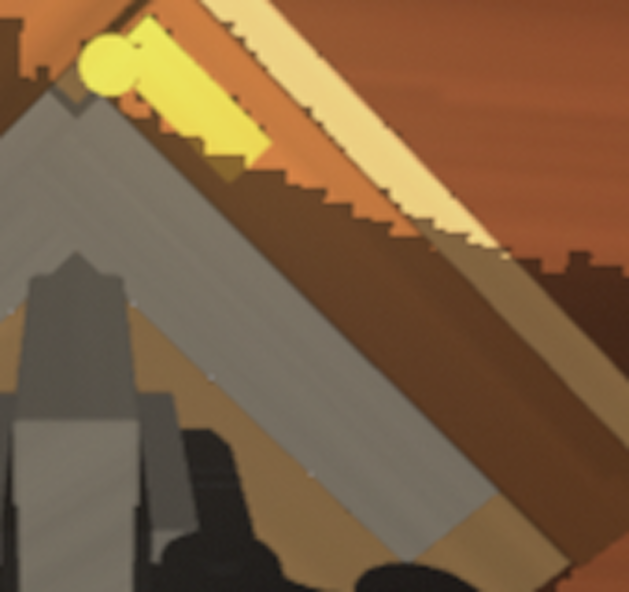

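View pics/w7b.png

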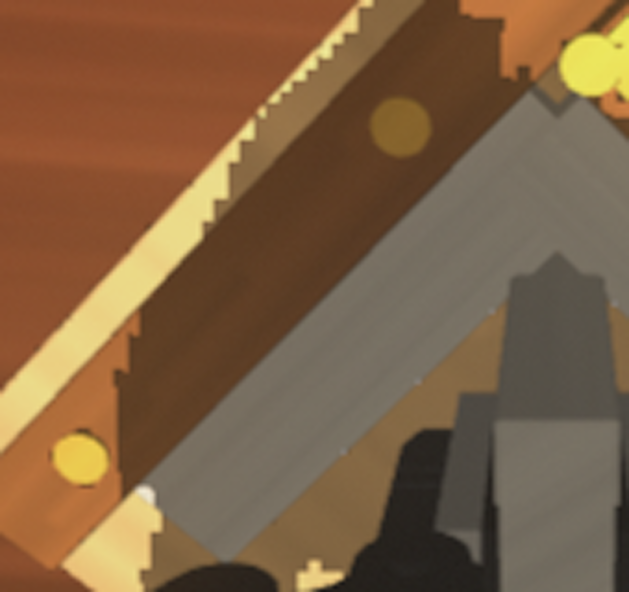

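View pics/s7z.png

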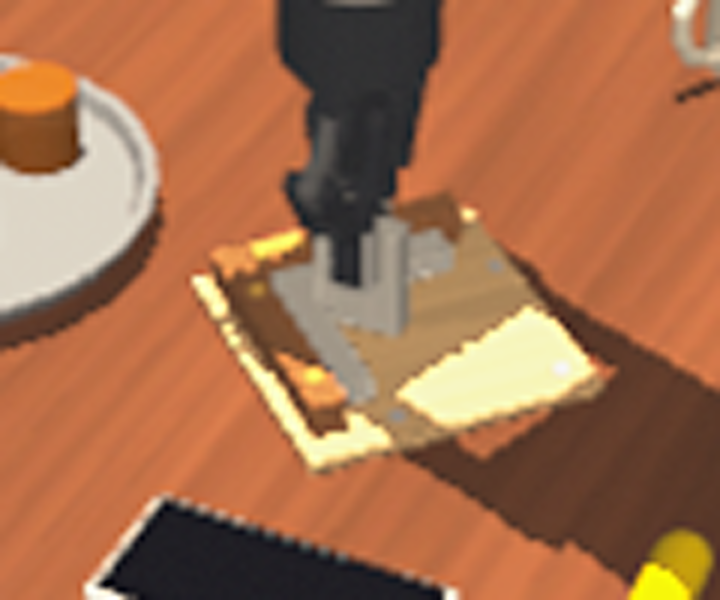

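Emit:
drive_tool(motion=[[-0.2,0,0.05,0],[0,0,0,0],[0,0,0,0]])

```text
time: 14.95
position: [595.6, -186.1, 49.5]
tcp_rot: [180.0, 0.2, 4.6]
force: [-13.5, -1.2, 7.1]
width: 13.0
```

Emit:
drive_tool(motion=[[0,0,0.1,0],[0,0,0,0],[0,0,0,0]])

```text
time: 15.32
position: [595.6, -186.1, 49.5]
tcp_rot: [180.0, 0.2, 4.6]
force: [-20.4, 0.6, 18.8]
width: 13.1
```

Emit:
drive_tool(motion=[[-0.1,0,0,0],[0,0,0,0],[0,0,0,0]])

```text
time: 15.7
position: [595.4, -186.1, 49.4]
tcp_rot: [180.0, 0.0, 4.6]
force: [-11.5, -0.4, 12.1]
width: 13.1
```

```bash
python3 snap.py 8 wrist; python3 - <<'E'
import cv2
im=cv2.imread("pics/wrist8.png")
cv2.imwrite("pics/w8.png",cv2.resize(im[60:320,110:460],None,fx=2.2,fy=2.2,interpolation=cv2.INTER_CUBIC))
E
```

```text
{'time': np.float64(15.8), 'position': array([ 595.4, -186.1,   49.4]), 'tcp_rot': array([180. ,   0. ,   4.6]), 'force': array([-10.1,  -0.4,  11.7]), 'width': np.float64(13.0)}
```

View pics/w8.png

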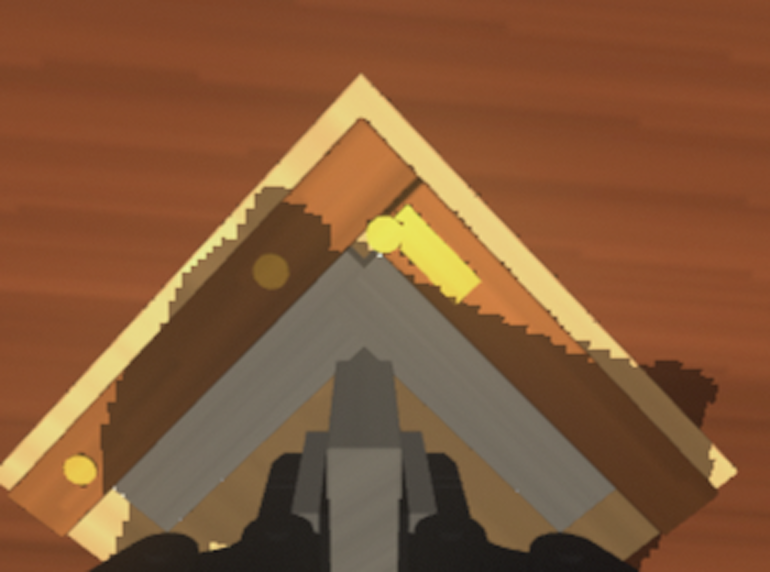

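Emit:
drive_tool(motion=[[0.05,0,0,0],[0,0,0,0],[0,0,0,0]])

```text
time: 16.12
position: [595.4, -186.1, 49.4]
tcp_rot: [180.0, 0.1, 4.6]
force: [-15.7, 0.2, 15.0]
width: 13.0
```

```bash
python3 - <<'E'
import numpy as np
from h import *
c=np.load("wrist8.npz")
f=lambda x,y,z: ray(c,(x+.5)/2.2-.5+110,(y+.5)/2.2-.5+60,z)
ang=lambda a,b:np.degrees(np.arctan2(*(b-a)[[1,0]]))
a,b=f(360,120,28),f(10,490,28);p,q=f(422,182,28),f(716,490,28)
print("fix",ang(a,b),"piv-90",ang(p,q)+270)
T,L,Rr=f(361,75,8),f(0,486,8),f(737,470,8);print("board",ang(T,L),ang(T,Rr)+270)
# inner faces/legs: leg outer edges at z 20
c1,xe,c2,ye=f(349,250,20),f(119,490,20),f(383,252,20),f(612,490,20)
print("legs",ang(c1,xe),ang(c2,ye)+270,c1.round(1),c2.round(1))
# predicted corner from legs; jig corner from fixed/pivot lines is known ~
E
```

```text
fix 139.7381050488213 piv-90 139.67608771277597
board 141.32829775643768 140.11846330788404
legs 140.8468422481766 138.51442246688154 [ 643.4 -178.8   20. ] [ 643.6 -186.9   20. ]
```

```bash
python3 - <<'E'
from station import manip
s=manip.observe();print(s["time"],s["position"].round(1),s["force"].round(1),s["moment"].round(2),s["tcp_rot"].round(2))
print(manip.hand_in())
E
```

```text
16.125 [ 595.4 -186.1   49.4] [-15.7   0.2  15. ] [0.03 2.33 0.23] [1.7998e+02 1.1000e-01 4.5700e+00]
the job is handed in; nothing more can be done
None
```

I gripped the aluminium square by its fin, laid it on the jig's board and slid it along into the corner. That pushed the pivoting rail out, and I handed the job in at 16.1 s, still gripping and pressing with about 16 N forward and 15 N down.

**Checks that agree:**
- **Position:** the tool stopped at (595.4, -186.1) mm, against a home position of (595.1, -186.0) mm worked out from the pictures.
- **Rails:** the last wrist picture gives both rails at 139.7°, so they are square to each other within about 0.1°. It shows no visible gap along either leg.
- **Contact:** extra pushes towards each rail in turn moved the square only about 0.2 mm for each 1 mm commanded, so both rails were touching.

**Checks that failed or disagreed:**
- **Tilt:** pushing with 29 N tipped the tool, and probably the square, by about 0.4°. I backed off until it read 0.1°.
- **Leg angles:** the legs measured in that same picture read 140.8° and 138.5°, so they disagree by about 2°. I put this down to hard-to-read shaded edges.
- **Net push on the rails:** friction on the board could take up to about 10 N of the forward push, so how much reaches the rails is not known exactly.
- **Other things:** I steered clear of the phone, screwdriver, magnifier and mug, but did not measure their positions again at the end.

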